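# Lock a wet panel in the studio clamping board

### The arm

A 6-joint arm with a two-finger parallel gripper is mounted at the origin on the work surface. World frame = base frame: x ahead of the robot, y to its left, z up, the work surface at z = 0. Lengths are in m, angles in rad, forces in N, time in s.
With the tool pointing down it reaches from about 0.35 to 0.975 m from the base axis. Payload 4.9 kg.
Tool frame: the origin (TCP) lies at the very end of the fingers, on their centre line; the grasp point (between the pads) lies 19 mm behind it; z points along the fingers, y is the line along which they close (so a half turn about z gives the same grasp; the last joint's range is limited). The gripper opens to 85 mm and grips with 20 to 120 N. Pads are 22 mm wide; open, the fingers measure 114 mm over their backs; the gripper's body (76 mm by 85 mm) begins 54 mm behind the grasp point. The pads swing forward as they close: fully open they stand 13 mm farther back than shut.
Start: joints at [-1.343, 0.053, 1.613, -0, 1.476, -0.119], TCP at [0.212, -0.588, 0.231] pointing down, gripper open.
Joint ranges: [-3.01, 3.01], [-1.01, 2.22], [0.06, 2.58], [-1.02, 4.17], [0.09, 2.62], [-3.14, 3.14]. Speed limits (rad/s): [2.57, 2.57, 3.14, 3.14, 3.14, 3.14].

### API

Orientations are given as a unit quaternion [w, x, y, z].
In Python, from plant import manip gives the robot as it stands.
- The arm moves only by the shell command python3 -m pendant 'ROWS'. ROWS is JSON, a list of rows, each a list of 3 entries, a list of its own where there are three numbers: the opening, from 0 (shut) to 1 (fully open), then the shift along the tool's x, y, z in units of 12 cm (1.0 is 12 cm), then the turn about the tool's z in units of pi rad (1.0 is pi rad). In form: [[gripper, [dx, dy, dz], roll], ...]. A call has 1 to 10 rows; each row is the pose to reach, as a shift and turn from the pose commanded when the call began, along the tool's axes at that moment, turning the shorter way round; what a row does not reach only later rows make up. A row lasts 1/10 s, in which the tool goes at most 50 mm and 8.59 degrees, less where a joint would pass 70% of its speed; a pose out of reach is approached as far as the arm can. A call with a number of a shift or a turn outside -1 to 1 is refused whole. A call with a gripper value outside its range is refused whole. The fingers move at their own pace and stop on an object; the grip force is fixed at half the most. Time passes only in rows, so rows that repeat a pose let the fingers close. It gives the time, the measured TCP pose, the force, the opening and the grip force at its end, in the units of the state.
- manip.state(): the state, without advancing time (a new reading comes with each control period).
- manip.grab_frame(name): name is "side" or "top"; returns a dict with "img" (400x640x3 uint8, red, green, blue), "fx", "fy", "cx", "cy" (pixels), "eye" and "rotation" of the camera in the world. Camera axes: x right, y down, z forward; pixel columns grow to the right and rows downward; lengths in m; the calibration is good to about 2 mm. A picture is of the moment at which its call begins. There is no depth.
- manip.job_done(): hands the job in; it is judged then, once.
The state is a dict: "time": time; "joint_pos": joint angles; "joint_vel": joint speeds; "joint_efforts": joint torques, N m; "tool_pos": TCP position; "tool_rot": TCP orientation; "contact_force": force on the tool from outside, world axes, zero at the start; "ft_torque": the same for the moment, N m; "gripper_width": opening from 0.0 (shut) to 1.0 (fully open); "grasp_force": force on a finger pad.
Only numpy, scipy, OpenCV 4.12 (cv2) and the standard library are available. Lean on these libraries where they do the work, as an engineer would, in place of code of your own. Each camera call takes 0.05 s, during which the arm holds its last target. There are 200 camera calls.

### The job

Clamp the freshly painted panel in the clamping board: pick up the aluminium clamp dog, slide its foot in under the deck through the open mouth of the slot, push the panel against the sprung jaw, and lock the dog in whichever side notch at the end of the slot will take it (the other is clogged underneath with dried paint), so that the spring keeps the panel held when you let go. Do not touch the wet panel with the gripper, do not ram or force the dog, and leave the jar, the tin and the palette knife alone.

Things in the scene. Friction and masses are not known exactly. Their poses are not given: they have to be found in the camera images.
- board: Fixed grey clamping board 290 x 156 mm, yaw within 0.25 rad. Origin: table height, on the slot's centre line, where straight leg meets cross leg. x runs along the slot from the mouth (robot side) to the jaw, y left, z up. Deck: x -65 to 225 mm, underside 10.5, top 18.5 mm high, hollow to the bare table between side walls at |y| 70 mm. Guide strips flank the panel from x 50 mm.
- mouth (a point): Middle of the deck's front edge (board x -65 mm, deck top), where the T-shaped slot is open to the robot. Front opening below the deck 68 mm wide. The slot is flared to 40 mm here, narrowing over 15 mm to the straight leg, 25 mm wide, which runs along board x to the cross leg.
- cross (a point): Middle of the cross leg at deck top (board x 13, y 0 mm). The cross leg spans board x 0 to 26 mm (26 mm is the end wall) and |y| up to 44 mm, so the dog's 20 mm stem moves sideways in it with its centre at x 10 to 16 mm. The panel may cover up to 7 mm of its far edge at the start.
- notch_left (a point): Where the stem centre rests when locked in the left notch (board x 3, y 31 mm, deck top). The notch, |y| 18.5 to 44 mm, goes 7 mm back from the cross leg towards the mouth (to x -7); a tooth 6 mm wide (|y| 12.5 to 18.5, end at x 0) parts it from the straight leg. Stem enters it from the cross leg at |y| 28.5 to 34.
- notch_right (a point): The same for the right notch (board y -31 mm), mirror image. Of the two, one at random has a lump of dried paint hidden under the deck which stops the dog's foot hard with the stem at |y| about 20 mm, short of the notch; the other is free. Only trying tells.
- jaw (a joint): How far the sprung wooden jaw (110 wide, top at 45 mm) has been pushed away from the mouth, in m: 0 at rest with its face at board x 149 mm, up to 0.03. Preload about 2 N plus 0.25 N per mm. With dog locked and panel pressed it reads about 0.008; with the dog at the end of the slot about 0.021.
- dog: The clamp dog, loose, round, upright left or right of the board, 95 mm tall, 0.2 to 0.4 kg; origin: centre of its underside. Upwards: aluminium foot disc 52 mm diameter, 0 to 8 mm high; stem 20 mm diameter to 22 mm; collar 68 mm diameter, 22 to 36 mm, runs above the deck and pushes the panel's edge (metal waxed, slippery); black handle 28 mm diameter, 36 to 95 mm, gripped from above.
- panel: Loose wooden panel with wet paint on top, 120 (x) x 130 (y) x 18 mm, lying on the deck between the guide strips (3 mm play each side) just short of the jaw, its near edge at board x 19 to 27 mm; origin at the centre of its underside. About 0.18 kg.
- jar: Lidded glass jar, 64 mm diameter, 105 mm tall, standing beside the board on the other side from the dog; origin at the centre of its underside. Leave alone.
- tin: White-labelled tin, 68 mm diameter, 90 mm tall, to the left beyond the dog or jar; origin at the centre of its underside. Leave alone.
- knife: Palette knife 200 mm long lying on the table right of the board; origin under it. Leave alone.
There are look-alikes about, which are no part of the job. What is shaped like the dog but green is not meant. Leave any turquoise look-alike of the panel alone.

How it is judged:
By the outcome, as a careful person would: the job done as asked, in the order asked, and still so for the second after the job is handed in, with the robot touching nothing.
It also fails if it takes over 51 s, if anything falls off the work surface, if the arm or the gripper's body presses on something with over 40 N, if the wrist force passes 120 N, or if a joint passes its speed limit or range.

## Working session

There is one attempt and no reset: what is moved stays moved. The work goes in short steps, Python scripts to look and compute and a shell command to move; the robot and the scene stay as the last step left them, time stands still between calls to the robot, and variables do not carry over. Pictures are saved under pics/ and viewed, at most 10 in all, crops included, and the job is handed in when it is done.

```bash
mkdir -p pics; ls; python3 - <<'E'
from plant import manip
import cv2,pickle
d={}
for n in("side","top"):
    f=manip.grab_frame(n);d[n]=f
    cv2.imwrite(f"pics/{n}0.png",f["img"][:,:,::-1]);print(n,f["fx"],f["fy"],f["cx"],f["cy"],f["eye"],f["rotation"])
pickle.dump(d,open("f0.pkl","wb"))
s=manip.state();print(s)
E
```

```text
pics
side 438.27462649923655 438.27462649923655 316.7424590141633 199.2905011054604 [0.54513519 0.63019714 0.75523231] [ 0.01705901 -0.07102197  0.93640962 -0.34322281]
top 513.7918582002419 513.7918582002419 323.6572182547241 196.54185013724688 [0.55217078 0.05601939 1.32627016] [-0.02217491  0.71207129 -0.70127287  0.0260598 ]
{'time': 0.1, 'joint_pos': array([-1.34299756e+00,  5.33488494e-02,  1.61415788e+00,  2.22398053e-05,
        1.47597990e+00, -1.19010403e-01]), 'joint_vel': array([ 0.00115623, -0.00262147, -0.00320393,  0.00105753, -0.00069412,
        0.0006835 ]), 'joint_efforts': array([ 6.79184141e-04, -3.94900560e+01, -3.71363103e+01, -4.64076061e-05,
        3.96601405e-03,  7.17970238e-06]), 'tool_pos': array([ 0.21230989, -0.58724122,  0.23014927]), 'tool_rot': array([-9.46191349e-04,  9.85002802e-01,  1.72535746e-01, -4.04327765e-05]), 'contact_force': array([-0.02256124,  0.1164774 , -0.36143112]), 'ft_torque': array([ 0.03347768,  0.00016667, -0.04064378]), 'grasp_force': 0.0, 'gripper_width': 1.0038680699363707}
```

View pics/top0.png

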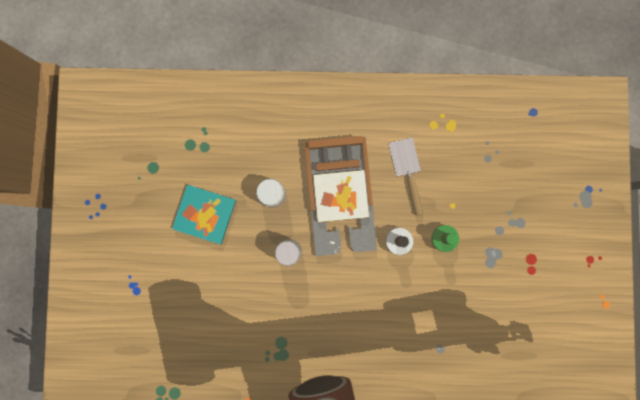

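View pics/side0.png

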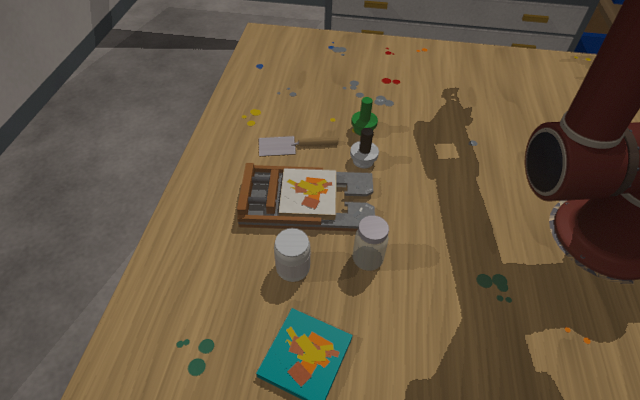

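The top view shows the dog (silver, black handle) at about (401,241), with the green look-alike to its right at (445,238). The board runs from (345,255) at the mouth to (337,140), with the panel at (341,196). The jar is at (288,253), the tin at (270,192) and the knife at (408,170). The side view agrees, with the dog at (365,150).

```bash
cat > h.py <<'E'
import numpy as np,cv2
from scipy.spatial.transform import Rotation as R
def Rm(f):
    q=f["rotation"]; return R.from_quat([q[1],q[2],q[3],q[0]]).as_matrix()
def ray(f,u,v):
    return Rm(f)@np.array([(u-f["cx"])/f["fx"],(v-f["cy"])/f["fy"],1.])
def onz(f,u,v,z):
    d=ray(f,u,v); e=np.array(f["eye"]); return e+d*(z-e[2])/d[2]
def tri(f,p,g,q):
    a,b=ray(f,*p),ray(g,*q);e,h=np.array(f["eye"]),np.array(g["eye"])
    s=np.linalg.lstsq(np.c_[a,-b],h-e,rcond=None)[0]
    P,Q=e+s[0]*a,h+s[1]*b; return (P+Q)/2,np.linalg.norm(P-Q)
def proj(f,p):
    c=Rm(f).T@(np.array(p)-f["eye"]); return np.array([f["fx"]*c[0]/c[2]+f["cx"],f["fy"]*c[1]/c[2]+f["cy"]])
E
python3 - <<'E'
import pickle,cv2,numpy as np
from h import *
d=pickle.load(open("f0.pkl","rb"))
t=d["top"]["img"][125:275,295:415];s=d["side"]["img"][115:250,230:400]
a=cv2.resize(t,None,fx=4,fy=4,interpolation=cv2.INTER_CUBIC)[:600]
cv2.imwrite("pics/c1.png",a[:,:,::-1])
b=cv2.resize(s,None,fx=4.4,fy=4.4,interpolation=cv2.INTER_CUBIC)
cv2.imwrite("pics/c2.png",b[:594,:748,::-1])
for n in d: print(n,onz(d[n],323,196,0))
E
```

```text
side [ 0.61231063 -0.01491578  0.        ]
top [0.64423242 0.05113419 0.        ]
```

View pics/c1.png

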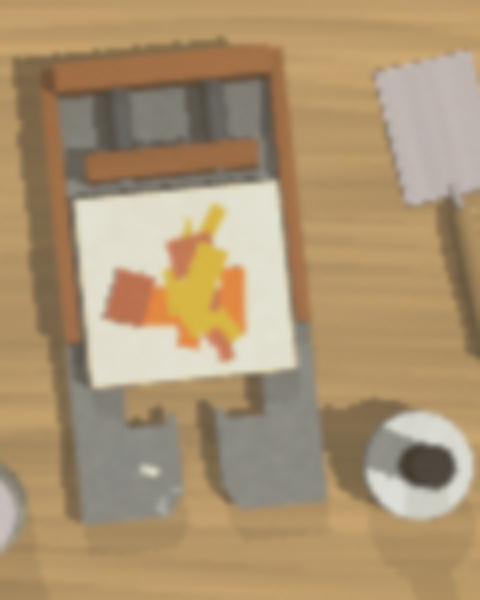

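View pics/c2.png

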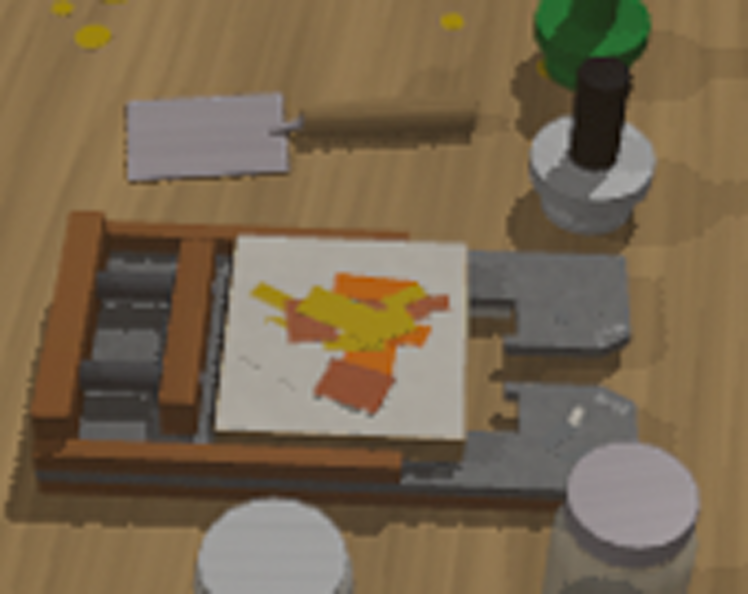

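```bash
python3 - <<'E'
import pickle
from h import *
np.set_printoptions(precision=4,suppress=True)
d=pickle.load(open("f0.pkl","rb"));T,S=d["top"],d["side"]
t=lambda x,y:((x+.5)/4+294.5,(y+.5)/4+124.5)
s=lambda x,y:((x+.5)/4.4+229.5,(y+.5)/4.4+114.5)
for n,a,b in [("pFL",(76,200),(217,432)),("pFR",(275,181),(238,236)),("pNR",(298,368),(468,243)),("pNL",(92,388),(463,438)),("deckFR",(326,499),(628,258)),("jawL?",(85,180),(161,404)),("collar",(419,465),(592,160))]:
    print(n,*tri(T,t(*a),S,s(*b)))
# dog by masks
im=T["img"].astype(int);hsv=cv2.cvtColor(T["img"],cv2.COLOR_RGB2HSV)
m=((hsv[...,1]<45)&(hsv[...,2]>90)).astype(np.uint8);w=np.zeros_like(m);w[222:260,382:418]=m[222:260,382:418]
dk=(im.max(2)<75);w2=np.zeros_like(m);w2[222:260,382:418]=dk[222:260,382:418]
for nm,x in(("collar",w),("handle",w2)):
    c=max(cv2.findContours(x,0,2)[0],key=cv2.contourArea);(u,v),r=cv2.minEnclosingCircle(c);print(nm,u,v,r,cv2.boundingRect(c),onz(T,u,v,.036),onz(T,u,v,.095))
dk=(S["img"].astype(int).max(2)<60);w2=np.zeros_like(m);w2[122:160,350:385]=dk[122:160,350:385]
c=max(cv2.findContours(w2,0,2)[0],key=cv2.contourArea);print("side handle",cv2.boundingRect(c))
# handle top, sides: tri with top blob right end & side top
print(tri(T,t(436,467),S,s(604,72)))
# board plane points at z=.0185
L=onz(T,*t(82,523),.0185);Rr=onz(T,*t(326,499),.0185);print("front",L,Rr,np.linalg.norm(L-Rr))
for k in [(128,424),(160,425),(178,410),(206,404),(216,414),(262,412),(262,378),(127,392),(181,487),(219,481),(160,514),(240,506)]: print(k,onz(T,*t(*k),.0185)[:2])
E
```

```text
pFL [0.6948 0.0757 0.0351] 0.0015322943009133322
pFR [ 0.7087 -0.0495  0.0392] 0.0008490889557486156
pNR [ 0.591  -0.0652  0.0375] 0.0011170074245033452
pNL [0.5774 0.0638 0.0389] 0.0007020645429149038
deckFR [ 0.5082 -0.0854  0.0195] 0.002551530263109337
jawL? [0.7141 0.0713 0.0462] 0.014215206396086314
collar [ 0.5318 -0.1421  0.0334] 0.00041195208092361464
collar 399.1329650878906 240.73936462402344 13.736626625061035 (386, 228, 27, 27) [ 0.5324 -0.1411  0.036 ] [ 0.5333 -0.1321  0.095 ]
handle 398.5 240.5 3.5356338024139404 (396, 237, 4, 8) [ 0.5329 -0.1395  0.036 ] [ 0.5338 -0.1306  0.095 ]
side handle (359, 124, 18, 30)
(array([ 0.5318, -0.1428,  0.0952]), np.float64(0.0003510388926047136))
front [0.492  0.0688 0.0185] [ 0.5094 -0.0855  0.0185] 0.15534332648631968
(128, 424) [0.5549 0.0407]
(160, 425) [0.5546 0.0203]
(178, 410) [0.5643 0.009 ]
(206, 404) [ 0.5684 -0.0087]
(216, 414) [ 0.5621 -0.0152]
(262, 412) [ 0.5638 -0.0444]
(262, 378) [ 0.5854 -0.0442]
(127, 392) [0.5752 0.0416]
(181, 487) [0.5156 0.0065]
(219, 481) [ 0.5198 -0.0176]
(160, 514) [0.4984 0.0196]
(240, 506) [ 0.5042 -0.031 ]
```

Measured: board yaw is about 0.112 rad and its origin about (0.566, 0). The panel top is at z≈0.037 and the handle top at 0.095, both matching the text. The dog is at (0.532, -0.142). I'll move above the dog at travel height.

```bash
for i in 1; do
python3 -m pendant '[[1,[0.94,-0.645,0],0],[1,[0.94,-0.645,0],0],[1,[0.94,-0.645,0],0]]'
python3 -m pendant '[[1,[0.94,-0.645,0],0],[1,[0.94,-0.645,0],0],[1,[0.94,-0.645,0],0]]'
python3 -m pendant '[[1,[0.94,-0.645,0],0],[1,[0.94,-0.645,0],0],[1,[0.94,-0.645,0],0]]'
python3 -m pendant '[[1,[0.94,-0.645,0],0.075],[1,[0.94,-0.645,0],0.075],[1,[0.94,-0.645,0],0.075],[1,[0.94,-0.645,0],0.075],[1,[0.94,-0.645,0],0.075]]'
done
python3 - <<'E'
from plant import manip
import cv2,pickle
s=manip.state();print(s["tool_pos"],s["tool_rot"],s["time"])
E
```

```text
time: 0.4
tool_pos: [0.2931, -0.4744, 0.2305]
tool_rot: [-0.001, 0.985, 0.173, 0.0]
contact_force: [-0.1, -0.5, -0.5]
gripper_width: 1.001
grasp_force: 0.0
time: 0.7
tool_pos: [0.3729, -0.363, 0.2308]
tool_rot: [-0.0, 0.985, 0.173, 0.0]
contact_force: [1.4, -1.0, 0.5]
gripper_width: 1.0
grasp_force: 0.0
time: 1.0
tool_pos: [0.4526, -0.2518, 0.2309]
tool_rot: [-0.0, 0.985, 0.173, -0.0]
contact_force: [0.1, -0.2, 0.0]
gripper_width: 1.001
grasp_force: 0.0
time: 1.5
tool_pos: [0.5315, -0.1424, 0.2306]
tool_rot: [-0.0, 0.998, 0.057, -0.001]
contact_force: [-0.7, -0.0, -0.2]
gripper_width: 1.001
grasp_force: 0.0
[ 0.53149298 -0.14240207  0.23063536] [-6.21607905e-05  9.98392918e-01  5.66664457e-02 -7.01149998e-04] 1.5
```

```bash
python3 -m pendant '[[1,[0.004,0,0.4],0],[1,[0.004,0,0.8],0],[1,[0.004,0,1.0],0],[1,[0.004,0,1.0],0]]'
python3 -m pendant '[[1,[0,0,0.25],0],[1,[0,0,0.45],0],[1,[0,0,0.45],0]]'
python3 -m pendant '[[0,[0,0,0],0],[0,[0,0,0],0],[0,[0,0,0],0],[0,[0,0,0],0],[0,[0,0,0],0],[0,[0,0,0],0],[0,[0,0,0],0],[0,[0,0,0],0]]'
python3 - <<'E'
from plant import manip
import cv2,pickle,numpy as np
d={n:manip.grab_frame(n) for n in("top","side")};pickle.dump(d,open("f1.pkl","wb"))
t=cv2.resize(d["top"]["img"][205:275,320:430],None,fx=5,fy=5,interpolation=2);s=cv2.resize(d["side"]["img"][105:185,310:420],None,fx=5,fy=5,interpolation=2)
cv2.imwrite("pics/g1.png",np.vstack([t,s[:240]])[:590,:,::-1])
E
```

```text
time: 1.9
tool_pos: [0.5277, -0.1431, 0.1059]
tool_rot: [-0.002, 0.999, 0.054, -0.005]
contact_force: [-0.0, 0.0, -1.3]
gripper_width: 1.001
grasp_force: 0.0
time: 2.2
tool_pos: [0.5301, -0.1435, 0.0557]
tool_rot: [-0.001, 0.998, 0.055, -0.002]
contact_force: [-1.3, 0.5, -0.7]
gripper_width: 0.996
grasp_force: 0.0
time: 3.0
tool_pos: [0.533, -0.1435, 0.0589]
tool_rot: [0.0, 0.998, 0.056, 0.001]
contact_force: [-1.3, 0.7, 5.6]
gripper_width: 0.315
grasp_force: 58.7
```

View pics/g1.png

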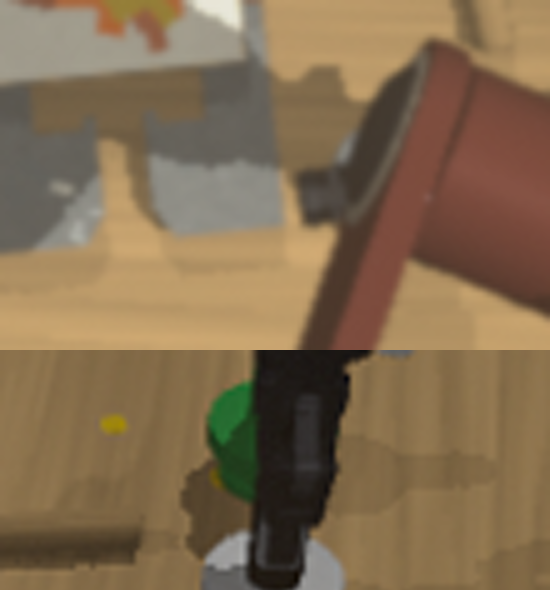

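The gripper has the handle: opening 0.315 is about 27 mm, at 59 N. The side view shows the fingers on the handle above the collar at crop (275,560). Next I'll lift slightly and back off to the front of the board.

```bash
python3 -m pendant '[[0,[0,0,-0.04],0],[0,[0,0,-0.04],0],[0,[0,0,-0.04],0]]'
python3 -m pendant '[[0,[-0.1,0,0],0],[0,[-0.3,0,0],0],[0,[-0.52,0,0],0],[0,[-0.52,0,0],0],[0,[-0.52,0,0],0],[0,[-0.52,0,0],0]]'
python3 -m pendant '[[0,[0,-0.15,0],0],[0,[0,-0.4,0],0],[0,[0,-0.65,0],0],[0,[0,-0.9,0],0],[0,[0,-0.9,0],0],[0,[0,-0.9,0],0],[0,[0,-0.9,0],0]]'
```

```text
time: 3.4
tool_pos: [0.5312, -0.1429, 0.0612]
tool_rot: [-0.0, 0.998, 0.056, -0.001]
contact_force: [-0.7, -0.4, -2.9]
gripper_width: 0.311
grasp_force: 59.2
time: 4.0
tool_pos: [0.4704, -0.1502, 0.0623]
tool_rot: [0.0, 0.998, 0.056, 0.0]
contact_force: [0.4, -0.0, -3.5]
gripper_width: 0.318
grasp_force: 59.3
time: 4.7
tool_pos: [0.4587, -0.0433, 0.0625]
tool_rot: [0.0, 0.998, 0.056, 0.0]
contact_force: [-0.5, 0.6, -4.0]
gripper_width: 0.306
grasp_force: 60.3
```

```bash
python3 -m pendant '[[0,[0,-0.15,0],0],[0,[0,-0.256,0],0],[0,[0,-0.256,0.01],0],[0,[0,-0.256,0.02],0],[0,[0,-0.256,0.02],0]]'
python3 - <<'E'
from plant import manip
import cv2,pickle,numpy as np
s=manip.state();print(s["tool_pos"],s["contact_force"])
d={n:manip.grab_frame(n) for n in("top","side")};pickle.dump(d,open("f2.pkl","wb"))
t=cv2.resize(d["top"]["img"][215:290,290:415],None,fx=4,fy=4,interpolation=2);s=cv2.resize(d["side"]["img"][145:220,310:435],None,fx=4,fy=4,interpolation=2)
cv2.imwrite("pics/g2.png",np.vstack([t,s])[:600,:,::-1])
E
```

```text
time: 5.2
tool_pos: [0.4546, -0.0127, 0.0595]
tool_rot: [0.0, 0.998, 0.055, -0.0]
contact_force: [-0.3, -0.1, -3.7]
gripper_width: 0.31
grasp_force: 60.4
[ 0.45456135 -0.01270625  0.05948212] [-0.33146159 -0.13705762 -3.69130508]
```

View pics/g2.png

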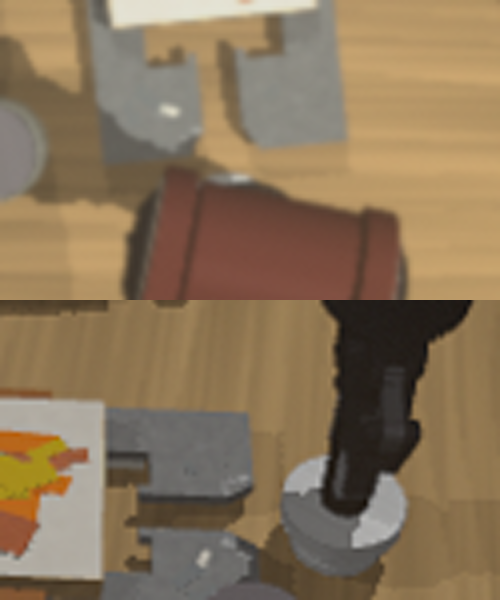

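```bash
python3 - <<'E'
import pickle
from h import *
np.set_printoptions(precision=4,suppress=True)
S=pickle.load(open("f2.pkl","rb"))["side"];T=pickle.load(open("f2.pkl","rb"))["top"]
s=lambda x,y:((x+.5)/4+309.5,(y-300+.5)/4+144.5)
t=lambda x,y:((x+.5)/4+289.5,(y+.5)/4+214.5)
O=np.array([.566,-.0003]);c,n=np.cos(.1125),np.sin(.1125)
B=lambda p:np.array([[c,n],[-n,c]])@(p[:2]-O)*1000
for k,z in [((250,414),.0185),((252,485),.0185),((222,497),.0185),((140,497),.0185),((150,530),.0185),((220,530),.0185)]: print("side",k,B(onz(S,*s(*k),z)))
for k in [(203,75),(200,140),(237,75),(242,125),(345,138),(105,163),(258,146),(280,52),(150,65)]: print("top",k,B(onz(T,*t(*k),.0185)))
hsv=cv2.cvtColor(S["img"],cv2.COLOR_RGB2HSV)
crop=(hsv[...,1]<40)&(hsv[...,2]>70);m=np.zeros(crop.shape,np.uint8);m[180:222,375:418]=crop[180:222,375:418]
co=max(cv2.findContours(m,0,2)[0],key=cv2.contourArea);print("blob",cv2.boundingRect(co))
# expected projected outline of collar at TCP xy
for dz in (.036+.0008,.022+.0008):
  pts=np.array([proj(S,[.4546+.034*np.cos(a),-.0127+.034*np.sin(a),dz]) for a in np.linspace(0,6.28,60)]);print("exp",pts.min(0),pts.max(0))
print("collar",B(onz(S,*s(345,503),.0368)),"tcp",B(np.array([.4546,-.0127])))
E
```

```text
side (250, 414) [-67.9615 -79.2628]
side (252, 485) [-66.3977 -24.2322]
side (222, 497) [-49.2014 -14.5059]
side (140, 497) [ -3.4726 -12.341 ]
side (150, 530) [-8.7566 11.3569]
side (220, 530) [-47.1782   9.5589]
top (203, 75) [-16.7164   7.8695]
top (200, 140) [-57.3986  13.8469]
top (237, 75) [-18.817  -13.6195]
top (242, 125) [-50.5777 -13.5945]
top (345, 138) [-65.1032 -77.7582]
top (105, 163) [-65.952   75.1304]
top (258, 146) [-64.7449 -22.3501]
top (280, 52) [ -6.9718 -42.2901]
top (150, 65) [-7.1397 40.7396]
blob (380, 184, 32, 30)
exp [379.5118 182.9363] [410.8827 206.6097]
exp [378.7092 187.13  ] [409.7293 210.7299]
collar [-113.4375    2.6295] tcp [-112.0878    0.1845]
```

```bash
python3 -m pendant '[[0,[0,0.014,-0.004],0],[0,[0.08,0.014,-0.004],0],[0,[0.16,0.014,-0.004],0],[0,[0.24,0.014,-0.004],0],[0,[0.32,0.014,-0.004],0],[0,[0.32,0.014,-0.004],0]]'
python3 -m pendant '[[0,[0.06,0,0],0],[0,[0.12,0,0],0],[0,[0.18,0,0],0],[0,[0.18,0,0],0]]'
```

```text
time: 5.9
tool_pos: [0.4946, -0.0096, 0.0606]
tool_rot: [0.0, 0.998, 0.056, 0.001]
contact_force: [0.0, 0.2, -3.5]
gripper_width: 0.31
grasp_force: 60.5
time: 6.3
tool_pos: [0.5155, -0.0073, 0.0605]
tool_rot: [0.0, 0.998, 0.056, 0.0]
contact_force: [-0.9, 0.3, -4.3]
gripper_width: 0.315
grasp_force: 60.5
```

```bash
python3 -m pendant '[[0,[0.05,0,0],0],[0,[0.1,0,0],0],[0,[0.15,0,0],0],[0,[0.2,0,0],0],[0,[0.25,0,0],0],[0,[0.25,0,0],0]]'
python3 -m pendant '[[0,[0.04,0,0],0],[0,[0.08,0,0],0],[0,[0.12,0,0],0],[0,[0.12,0,0],0]]'
```

```text
time: 6.9
tool_pos: [0.5452, -0.0039, 0.0604]
tool_rot: [0.0, 0.998, 0.056, 0.0]
contact_force: [1.4, 0.6, -4.3]
gripper_width: 0.311
grasp_force: 60.5
time: 7.3
tool_pos: [0.5592, -0.0023, 0.0602]
tool_rot: [-0.0, 0.998, 0.056, 0.0]
contact_force: [-0.1, 0.5, -2.6]
gripper_width: 0.311
grasp_force: 60.5
```

```bash
python3 -m pendant '[[0,[0.04,0,0],0],[0,[0.08,0,0],0],[0,[0.12,0,0],0],[0,[0.14,0,0],0],[0,[0.14,0,0],0]]'
python3 -m pendant '[[0,[0.02,0,0],0],[0,[0.03,0,0],0],[0,[0.03,0,0],0]]'
```

```text
time: 7.8
tool_pos: [0.5732, -0.0007, 0.0591]
tool_rot: [0.0, 0.998, 0.056, -0.003]
contact_force: [-5.7, -1.2, -1.1]
gripper_width: 0.318
grasp_force: 60.7
time: 8.1
tool_pos: [0.5763, -0.0003, 0.0592]
tool_rot: [0.0, 0.998, 0.056, -0.004]
contact_force: [-8.4, -1.2, 0.4]
gripper_width: 0.313
grasp_force: 61.0
```

```bash
python3 -m pendant '[[0,[0.01,0,0],0],[0,[0.025,0,-0.003],0],[0,[0.025,0,-0.004],0]]'
python3 -m pendant '[[0,[0.012,0,0],0],[0,[0.025,0,0],0],[0,[0.025,0,0],0]]'
```

```text
time: 8.4
tool_pos: [0.579, 0.0, 0.0593]
tool_rot: [0.0, 0.998, 0.056, -0.004]
contact_force: [-7.5, -1.8, -1.9]
gripper_width: 0.311
grasp_force: 60.9
time: 8.7
tool_pos: [0.5815, 0.0003, 0.0593]
tool_rot: [0.0, 0.998, 0.056, -0.005]
contact_force: [-10.2, -2.0, 0.6]
gripper_width: 0.311
grasp_force: 61.0
```

```bash
python3 -m pendant '[[0,[-0.01,0.02,0],0],[0,[-0.01,0.05,0],0],[0,[-0.01,0.08,0],0],[0,[-0.01,0.11,0],0],[0,[-0.01,0.13,0],0],[0,[-0.01,0.13,0],0]]'
python3 -m pendant '[[0,[0,0.015,0],0],[0,[0,0.03,0],0],[0,[0,0.045,0],0],[0,[0,0.045,0],0]]'
```

```text
time: 9.3
tool_pos: [0.5827, -0.0145, 0.0592]
tool_rot: [-0.001, 0.998, 0.056, -0.004]
contact_force: [-6.9, 1.4, -0.9]
gripper_width: 0.313
grasp_force: 60.7
time: 9.7
tool_pos: [0.5833, -0.0196, 0.0593]
tool_rot: [-0.001, 0.998, 0.056, -0.004]
contact_force: [-6.5, 2.5, -0.8]
gripper_width: 0.307
grasp_force: 60.8
```

```bash
python3 -m pendant '[[0,[0,0.015,0],0],[0,[0,0.03,0],0],[0,[0,0.03,0],0]]'
```

```text
time: 10.0
tool_pos: [0.5836, -0.0231, 0.0593]
tool_rot: [-0.001, 0.998, 0.056, -0.004]
contact_force: [-6.7, 2.5, -1.6]
gripper_width: 0.315
grasp_force: 60.8
```

```bash
python3 -m pendant '[[0,[0,0.015,0],0],[0,[0,0.03,0],0],[0,[0,0.045,0],0],[0,[0,0.058,0],0],[0,[0,0.058,0],0],[0,[0,0.058,0],0]]'
```

```text
time: 10.6
tool_pos: [0.5845, -0.0302, 0.0593]
tool_rot: [-0.001, 0.998, 0.056, -0.003]
contact_force: [-6.8, 1.8, -1.9]
gripper_width: 0.313
grasp_force: 60.8
```

The right side passed 20 mm without a block, so the stem is now at the right notch. I'll ease back into it.

```bash
python3 -m pendant '[[0,[-0.02,0,0],0],[0,[-0.04,0,0],0],[0,[-0.06,0,0],0],[0,[-0.06,0,0],0]]'
python3 -m pendant '[[0,[-0.02,0,0],0],[0,[-0.04,0,0],0],[0,[-0.04,0,0],0],[0,[-0.04,0,0],0]]'
```

```text
time: 11.0
tool_pos: [0.5779, -0.0312, 0.0594]
tool_rot: [-0.001, 0.998, 0.056, -0.002]
contact_force: [-5.5, 0.7, -4.6]
gripper_width: 0.309
grasp_force: 60.7
time: 11.4
tool_pos: [0.5743, -0.0322, 0.0602]
tool_rot: [-0.0, 0.998, 0.056, -0.001]
contact_force: [-5.6, 1.3, -4.6]
gripper_width: 0.315
grasp_force: 60.6
```

```bash
python3 -m pendant '[[0,[-0.015,0,0],0],[0,[-0.03,0,0],0],[0,[-0.03,0,0],0],[0,[-0.03,0,0],0]]'
```

```text
time: 11.8
tool_pos: [0.5719, -0.0327, 0.0609]
tool_rot: [0.0, 0.998, 0.056, 0.0]
contact_force: [-3.3, 0.6, -5.0]
gripper_width: 0.311
grasp_force: 60.6
```

```bash
python3 -m pendant '[[0,[-0.01,0,0],0],[0,[-0.02,0,0],0],[0,[-0.02,0,0],0],[0,[-0.02,0,0],0]]'
```

```text
time: 12.2
tool_pos: [0.5708, -0.0329, 0.0612]
tool_rot: [0.0, 0.998, 0.055, 0.002]
contact_force: [5.2, 2.0, -9.8]
gripper_width: 0.31
grasp_force: 60.2
```

It's against the notch's back wall (force went to +5 N). I'll lower the dog onto the table, then release.

```bash
python3 -m pendant '[[0,[0.01,0,0.005],0],[0,[0.01,0,0.012],0],[0,[0.01,0,0.012],0],[0,[0.01,0,0.012],0]]'
python3 -m pendant '[[0,[0,0,0.006],0],[0,[0,0,0.012],0],[0,[0,0,0.012],0]]'
```

```text
time: 12.6
tool_pos: [0.5712, -0.0329, 0.0602]
tool_rot: [0.0, 0.998, 0.056, 0.001]
contact_force: [0.8, 1.3, -0.7]
gripper_width: 0.313
grasp_force: 60.5
time: 12.9
tool_pos: [0.5713, -0.033, 0.059]
tool_rot: [0.0, 0.998, 0.056, 0.001]
contact_force: [-0.1, 0.7, 3.8]
gripper_width: 0.314
grasp_force: 61.3
```

```bash
python3 -m pendant '[[0.6,[0,0,0],0],[1,[0,0,0],0],[1,[0,0,0],0],[1,[0,0,0],0],[1,[0,0,0],0],[1,[0,0,0],0]]'
python3 -m pendant '[[1,[0,0,-0.2],0],[1,[0,0,-0.5],0],[1,[0,0,-0.9],0],[1,[0,0,-1],0],[1,[0,0,-1],0]]'
python3 -m pendant '[[1,[-0.3,0.3,-0.3],0],[1,[-0.6,0.6,-0.3],0],[1,[-1,1,-0.3],0],[1,[-1,1,-0.3],0],[1,[-1,1,-0.3],0]]'
python3 -m pendant '[[1,[-0.3,0.3,0],0],[1,[-0.5,1,0],0],[1,[-0.5,1,0],0],[1,[-0.5,1,0],0]]'
python3 - <<'E'
from plant import manip
import cv2,pickle,numpy as np
d={n:manip.grab_frame(n) for n in("top","side")};pickle.dump(d,open("f3.pkl","wb"))
t=cv2.resize(d["top"]["img"][125:275,255:455],None,fx=2,fy=2,interpolation=2);s=cv2.resize(d["side"]["img"][115:265,230:430],None,fx=2,fy=2,interpolation=2)
cv2.imwrite("pics/g3.png",np.hstack([t,s])[:,:,::-1])
E
```

```text
time: 13.5
tool_pos: [0.5703, -0.0328, 0.0576]
tool_rot: [-0.0, 0.998, 0.056, -0.0]
contact_force: [-0.0, -0.2, 0.1]
gripper_width: 0.999
grasp_force: 0.0
time: 14.0
tool_pos: [0.5723, -0.0331, 0.1813]
tool_rot: [0.001, 0.998, 0.056, 0.003]
contact_force: [-0.2, 0.0, -0.2]
gripper_width: 0.995
grasp_force: 0.0
time: 14.5
tool_pos: [0.4618, -0.1671, 0.2112]
tool_rot: [-0.001, 0.999, 0.053, -0.002]
contact_force: [0.1, 1.2, 0.9]
gripper_width: 0.999
grasp_force: 0.0
time: 14.9
tool_pos: [0.417, -0.2937, 0.2116]
tool_rot: [-0.001, 0.999, 0.053, -0.001]
contact_force: [-0.2, 0.7, 0.3]
gripper_width: 0.999
grasp_force: 0.0
```

View pics/g3.png

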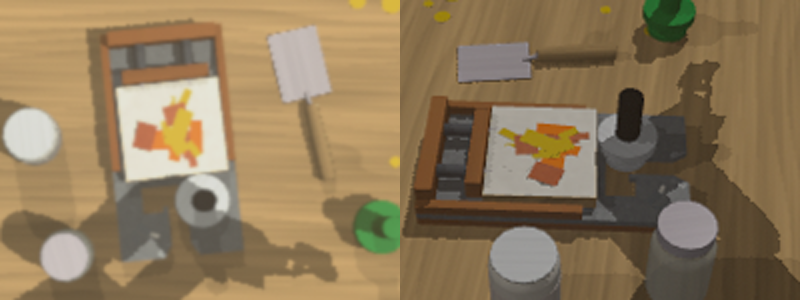

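The dog stands upright in the right notch at (203,200) in the top half, with its collar against the panel's edge and the panel against the jaw at (165,73). I'll check the numbers quickly, then hand in.

```bash
python3 - <<'E'
import pickle
from h import *
d=pickle.load(open("f3.pkl","rb"));T,S=d["top"],d["side"]
O=np.array([.5655,-.0009]);c,n=np.cos(.1125),np.sin(.1125)
B=lambda p:np.array([[c,n],[-n,c]])@(p[:2]-O)*1000
t=lambda x,y:((x+.5)/2+254.5,(y+.5)/2+124.5)
s=lambda x,y:((x-400+.5)/2+229.5,(y+.5)/2+114.5)
for k,a,b,z in [("collar",(203,200),(628,137),.036),("panel NR",(228,172),(597,111),.0365),("panel NL",(124,181),(597,198),.0365)]:
    p,e=tri(T,t(*a),S,s(*b));print(k,B(p),p[2],e)
E
```

```text
collar [  0.6274115  -33.02854891] 0.030307801599696094 0.0019719213222847923
panel NR [ 34.28927273 -67.80345366] 0.0341363087455448 0.0015076085186082999
panel NL [33.97929576 63.641615  ] 0.04055007575904074 0.0015696621451621454
```

```bash
python3 -c "
from plant import manip
print(manip.job_done())"
```

```text
the job is handed in; nothing more can be done
None
```

The job is handed in at about 15 s: the dog is locked in the right notch with the panel held against the sprung jaw, and the gripper touched neither the panel nor the jar, tin or knife. The hand-in reported no result.

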